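# Re-index the bangle turntable with its spring plunger

### The job

Turn the bangle stand on the display table so that its arm is locked at the stop beside the tall ball-topped post. First lift away the gift box that blocks the swing and stand it upright on the count pad; then pull the spring plunger up by its black knob, keep it pulled while you swing the arm round past the stop in between, and let the pin snap fully home at the tall post. The bangle must stay in its dish, and the other goods stay where they are.

Things in the scene. Friction and masses are not known exactly. Their poses are not given: they have to be found in the camera images.
- stand: round oak board, 224 mm across, 10 mm thick, fixed on the table. Origin: centre of its underside, on the arm's vertical turning axis; z up; at home the arm points along the board's -x. Six pin holes (steel bushes, dark centres), one per 60 degrees, the first at -x, 72 mm from the axis. A wooden dish (74 mm across, rim 36 mm above the table) turns with the arm at the centre and holds the bangle
- swing_arm (a joint): angle of the aluminium arm (22 mm wide, reaching 94 mm from the axis, 18 to 28 mm above the table: a box on the board blocks it), rad: 0 at home, positive counter-clockwise from above; a hole every 1.047; end stops at +-2.45, so it cannot go right round. Turns easily (0.06 N m) once the pin is out
- plunger (a joint): lift of the spring pin, m: 0 fully home in a hole, 0.009 when its tip just clears the board (it rests there if let go between holes), 0.018 fully pulled. The spring pulls it down with 6 N at 0, 10 N fully up. Below about 0.007 it locks the arm; in a hole it has about 2 mm play each way along the swing
- knob_grip (a point): middle of the plunger's upright round black pull knob (28 mm diameter; 46 to 74 mm above the table with the pin home, point then at 60 mm), on the plunger axis, 72 mm from the turning axis. The knob spins freely about its own axis, so the hand need not turn as the arm swings. Under it a 22 mm wide steel housing, top at 42 mm
- tall_post: upright steel post, 10 mm thick, with a 15 mm ball on top, 57 mm high above the table, fixed at the board's edge 100 mm from the axis. It marks the wanted hole, which lies on the line from the axis to it (swing_arm about +2.094 or -2.094; the side varies). Origin: on the post's axis at table height
- low_post: like the tall post but a stump without a ball, its top only 21 mm above the table, at the edge by the stop on the other side; does not mark the wanted stop. Origin at table height
- gift_box: gift box with fixed lid: lid 66 x 66 mm, body 62 x 62 mm, 35 mm tall (lid: top 13 mm), about 0.06 kg. Origin: centre of its underside; x, y along its sides. Starts on the board, overhanging its rim, between home and the tall post, within about 0.15 rad of square to the board; fingers fit on its two sides facing along the board's x; the dish is close to its inner side
- count_pad: flat count pad, 102 mm (x) by 145 mm (y), 9 mm thick, fixed on the table at the front. Origin: centre of its underside. A plant pot 0.25 m tall and 0.25 m across stands beyond it round (0.57, -0.24), a glass jar 0.19 m tall and 0.23 m across at its foot stands round (0.55, 0.035)
- bangle: bangle, 55 mm across, 7 mm thick, lying loose in the dish. Origin: centre of its underside, about 28 mm above the table
- coaster_pack: round pack of coasters, 95 mm across, 41 mm tall, behind the stand; leave alone. Origin: centre of its underside
- opener: bottle opener, 140 x 43 x 12 mm, lying behind the stand; leave alone. Origin: centre of its underside
- pen: ball pen, 129 mm long, 13 mm high, at the front of the table; leave alone. Origin: centre of its underside

How it is judged:
On the way, in this order (a step that is already met when the one before it is completed fails the run):
1. the gift box stands upright and released on the count pad, the arm still locked at home (x of gift_box in the frame of count_pad between -0.03 and 0.03 m and y of gift_box in the frame of count_pad between -0.05 and 0.05 m and z of gift_box in the frame of count_pad between 0.005 and 0.014 m and angle between gift_box's own z axis and vertical below 0.1 rad and contact force between gift_box and the fingers below 0.1 N and linear speed of gift_box below 0.02 m/s and value of joint swing_arm between -0.15 and 0.15 rad), for 0.2 s.
2. the arm swings with the plunger pulled clear (value of joint plunger above 0.0085 m and (value of joint swing_arm above 0.35 rad or value of joint swing_arm below -0.35 rad)), for 0.1 s.
At the end, for the whole second after the job is handed in: Pin fully home (within 2 mm) in the hole beside the tall post (knob axis within 36 mm of the post from above), arm still; gift box upright (0.1 rad) and at rest on the count pad, within 30 mm (x) and 50 mm (y) of its centre; bangle in its dish, within 12 mm of the turning axis (x of gift_box in the frame of count_pad between -0.03 and 0.03 m and y of gift_box in the frame of count_pad between -0.05 and 0.05 m and z of gift_box in the frame of count_pad between 0.005 and 0.014 m and angle between gift_box's own z axis and vertical below 0.1 rad and value of joint plunger below 0.002 m and horizontal distance between knob_grip and tall_post below 0.036 m and velocity of joint swing_arm between -0.03 and 0.03 rad/s and linear speed of gift_box below 0.01 m/s and horizontal distance between bangle and stand below 0.012 m and height (world z) of bangle between 0.024 and 0.036 m); the robot touches nothing.
It fails at once if the gift box is tipped over (angle between gift_box's own z axis and vertical above 0.7 rad).
It fails at once if the bangle leaves its dish (horizontal distance between bangle and stand above 0.04 m or height (world z) of bangle above 0.06 m).
It fails at once if other goods are shoved more than 30 mm (distance of any of coaster_pack, opener, pen from where it was at the start of the episode above 0.03 m).
It also fails if it takes over 61 s, if anything falls off the work surface, if the arm or the gripper's body presses on something with over 40 N, if the wrist force passes 120 N, or if a joint passes its speed limit or range.

### The arm

A 6-joint arm with a two-finger parallel gripper is mounted at the origin on a cart in front of the work surface, level with it; the furniture and walls round the work are solid. World frame = base frame: x ahead of the robot, y to its left, z up, the work surface at z = 0. Lengths are in m, angles in rad, forces in N, time in s.
With the tool pointing down it reaches from about 0.25 to 0.725 m from the base axis. Payload 4 kg.
Tool frame: the origin (TCP) lies on the centre line of the jaws, within the pads' length; the fingertips stand 17 mm ahead of it and the grasp point (between the pads) lies 2 mm behind it; z points along the fingers, y is the line along which they close (so a half turn about z gives the same grasp; the last joint's range is limited). The gripper opens to 85 mm and grips with 20 to 120 N. Pads are 22 mm wide; open, the fingers measure 114 mm over their backs; the gripper's body (76 mm by 85 mm) begins 54 mm behind the grasp point. The pads swing forward as they close: fully open they stand 13 mm farther back than shut.
Start: joints at [-1.305, 0.241, 0.005, 1.335, 0, 1.571], TCP at [0.131, -0.482, 0.225] pointing down, gripper open.
Joint ranges: [-2.72, 2.72], [-1.05, 1.87], [-1.09, 1.28], [-1.99, 2.15], [-1.42, 1.44], [-3.14, 3.14]. Speed limits (rad/s): [2.79, 2.79, 3.14, 3.14, 3.14, 3.14].

### API

Orientations are given as a unit quaternion [x, y, z, w].
In Python, from workcell import get_obs, imaging, order gives the robot as it stands.
- The arm moves only by the tool apply_moves, never from a script. Its argument "targets" is a list that holds one entry, the list of rows, each a list of 5 numbers: the shift along the world's x, y, z in units of 40 mm (1.0 is 40 mm), then the turn about the world's z in degrees, then the gripper command: -1 is shut, 1 is fully open, values between are in proportion. In form: [[[dx, dy, dz, turn, fingers], ...]]. A call has 1 to 8 rows; each row shifts and turns the commanded pose from where the row before left it; what a row does not reach is not made up. A row lasts 1/12 s, in which the tool goes at most 41.7 mm and 7.16 degrees, less where a joint would pass 70% of its speed; a pose out of reach is approached as far as the arm can. A call is refused whole if a number of a shift passes 1 or a number of a turn 7.16, either way. A call with a gripper value outside its range is refused whole. The fingers move at their own pace and stop on an object; the grip force is fixed at half the most. Time passes only in rows, so rows that do not move let the fingers close. It gives the time, the measured TCP pose, the force, the opening and the grip force at its end, in the units of the state.
- get_obs(): the state, without advancing time (a new reading comes with each control period).
- imaging.camera(name): name is "scene" or "top" or "wrist"; returns (picture, depth): 400x640x3 uint8, blue, green, red; 400x640 float32, m along the optical axis (not along the pixel's ray), 0 where there is no reading.
- imaging.get_calibration(name): a dict with "camera_matrix" (3x3 intrinsics, pixels), "k1" (the pictures are not rectified: a ray, as slopes to the right and down, at radius r is drawn at 1 + k1 r^2 times it, then the intrinsics apply), "eye" and "rotation" of the camera in the world; the wrist camera has in their place "hand_eye" (4x4, takes a point from camera to tool coordinates, whose origin is the TCP and whose axes are the flange's). Camera axes: x right, y down, z forward; pixel columns grow to the right and rows downward; lengths in m; the calibration is good to about 2 mm. A picture is of the moment at which its call begins: read the wrist's pose just before it. get_calibration takes no time and is no camera call.
- order.job_done(): hands the job in; it is judged then, once.
The state is a dict: "clock": time; "joint_pos": joint angles; "joint_vel": joint speeds; "tau": joint torques, N m; "eef_pos": TCP position; "tool_rot": TCP orientation; "ft_force": force on the tool from outside, world axes, zero at the start; "ft_torque": the same for the moment, N m; "grip_width": finger opening in m; "grasp_force": force on a finger pad.
Only numpy, scipy, OpenCV 4.12 (cv2) and the standard library are available. Lean on these libraries where they do the work, as an engineer would, in place of code of your own. Each camera call takes 0.05 s, during which the arm holds its last target. There are 200 camera calls.

## Working session

There is one attempt and no reset: what is moved stays moved. The work goes in short steps, Python scripts to look and compute and a tool call to move; the robot and the scene stay as the last step left them, time stands still between calls to the robot, and variables do not carry over. Pictures are saved under pics/ and viewed, at most 10 in all, crops included, and the job is handed in when it is done.

Besides the shell and the picture viewer there is one more tool, called after "Emit:" as name(argument=value, ...), one argument or row to a line, values as JSON. apply_moves: Moves the arm, as the interface text tells. Its arguments: {"type":"object","properties":{"targets":{"type":"array","items":{"type":"array","items":{"type":"array","items":{"type":"number"}}}}},"required":["targets"]}

```bash
mkdir -p pics
cat > h.py <<'E'
import numpy as np, cv2
from workcell import get_obs, imaging, order
from scipy.spatial.transform import Rotation as R
def cam(name):
    o=get_obs(); c=imaging.get_calibration(name); im,d=imaging.camera(name)
    if name=="wrist":
        T=np.eye(4);T[:3,:3]=R.from_quat(o["tool_rot"]).as_matrix();T[:3,3]=o["eef_pos"]
        T=T@np.array(c["hand_eye"]);e,r=T[:3,3],T[:3,:3]
    else: e,r=np.array(c["eye"]),np.array(c["rotation"])
    return dict(im=im,d=d,K=np.array(c["camera_matrix"]),k1=c["k1"],e=e,R=r)
def rays(C,px):
    px=np.atleast_2d(px).astype(float);K=C["K"]
    s=(px-[K[0,2],K[1,2]])/[K[0,0],K[1,1]];u=s.copy()
    for _ in range(10): u=s/(1+C["k1"]*(u**2).sum(1,keepdims=True))
    return np.c_[u,np.ones(len(u))]@C["R"].T
def plane(C,px,z):
    r=rays(C,px);return C["e"]+r*((z-C["e"][2])/r[:,2])[:,None]
def cloud(C):
    h,w=C["d"].shape;v,u=np.mgrid[:h,:w];px=np.c_[u.ravel(),v.ravel()]
    return (C["e"]+rays(C,px)*C["d"].ravel()[:,None]).reshape(h,w,3)
def tri(A,pa,B,pb):
    a=rays(A,pa)[0];b=rays(B,pb)[0];M=np.c_[a,-b];t=np.linalg.lstsq(M,B["e"]-A["e"],rcond=None)[0]
    p,q=A["e"]+a*t[0],B["e"]+b*t[1];return (p+q)/2,np.linalg.norm(p-q)
def project(C,P):
    q=(np.atleast_2d(P)-C["e"])@C["R"];s=q[:,:2]/q[:,2:];s=s*(1+C["k1"]*(s**2).sum(1,keepdims=True))
    return s*[C["K"][0,0],C["K"][1,1]]+[C["K"][0,2],C["K"][1,2]]
E
python3 - <<'E'
from h import *
import pickle
for n in("scene","top"):
    C=cam(n);pickle.dump(C,open(n+".pkl","wb"));cv2.imwrite(f"pics/{n}0.png",C["im"]);print(n,C["e"],C["R"][:,2],C["K"][0,0])
print(get_obs())
E
```

```text
Traceback (most recent call last):
IndexError: too many indices for array: array is 1-dimensional, but 2 were indexed
```

View pics/scene0.png

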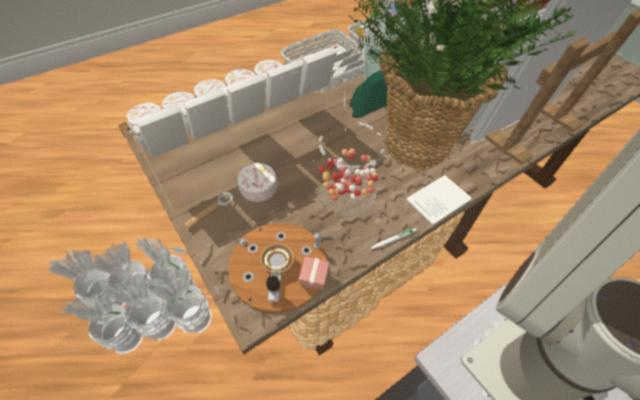

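The scene view shows the stand near (278,265), the red gift box near (314,272), the knob at (274,285), and the pad at (438,200). The helper needs a fix because the rotation is not a matrix.

```bash
python3 - <<'E'
from h import *
c=imaging.get_calibration("scene");print(c)
print(imaging.get_calibration("wrist"))
E
sed -i 's/np.array(c\["eye"\]),np.array(c\["rotation"\])/np.array(c["eye"]),R.from_quat(c["rotation"]).as_matrix()/' h.py
python3 - <<'E'
from h import *
import pickle
for n in("scene","top"):
    C=cam(n);pickle.dump(C,open(n+".pkl","wb"));cv2.imwrite(f"pics/{n}0.png",C["im"]);print(n,C["e"],C["R"][:,2],C["K"][0,0])
print(get_obs())
E
```

```text
{'camera_matrix': array([[381.01528142,   0.        , 317.42156807],
       [  0.        , 381.01528142, 199.74435127],
       [  0.        ,   0.        ,   1.        ]]), 'k1': 0.008809035521800655, 'eye': array([0.09369894, 0.44911261, 0.78748306]), 'rotation': array([-0.4457331 ,  0.83699547, -0.28437204,  0.14104302])}
{'camera_matrix': array([[336.64814601,   0.        , 320.05052218],
       [  0.        , 336.64814601, 198.82642225],
       [  0.        ,   0.        ,   1.        ]]), 'k1': 0.019182173765837092, 'hand_eye': array([[-4.06875456e-04, -9.51502209e-01, -3.07641644e-01,
         7.97629647e-02],
       [ 9.99999802e-01, -2.39200431e-04, -5.82741773e-04,
        -3.01809965e-04],
       [ 4.80892071e-04, -3.07641820e-01,  9.51502117e-01,
        -1.47566868e-01],
       [ 0.00000000e+00,  0.00000000e+00,  0.00000000e+00,
         1.00000000e+00]])}
scene [0.09369894 0.44911261 0.78748306] [ 0.48961279 -0.35030113 -0.79847882] 381.0152814242495
top [0.36512578 0.11332599 1.18635854] [ 0.14769655  0.01721077 -0.98888296] 495.3366776674019
{'clock': 0.15, 'joint_pos': array([-1.30502430e+00,  2.41269488e-01,  4.03089699e-03,  1.33521610e+00,
        4.82261452e-06,  1.57081335e+00]), 'joint_vel': array([-0.00225557, -0.00297885,  0.00174238,  0.00218906, -0.00077185,
       -0.00074012]), 'tau': array([ 5.22533137e-04, -3.72634256e+01,  2.52639163e+01,  1.23777651e-02,
        5.44356692e-05,  6.75055617e-06]), 'eef_pos': array([ 0.1311978 , -0.48196421,  0.22430165]), 'tool_rot': array([ 9.91184426e-01,  1.32486774e-01, -1.07479819e-04, -8.22191586e-04]), 'ft_force': array([-0.1127715 ,  0.29211345, -0.49444541]), 'ft_torque': array([ 0.03171969,  0.00302222, -0.01340305]), 'grasp_force': 0.0, 'grip_width': 0.08500566821981113}
```

View pics/top0.png

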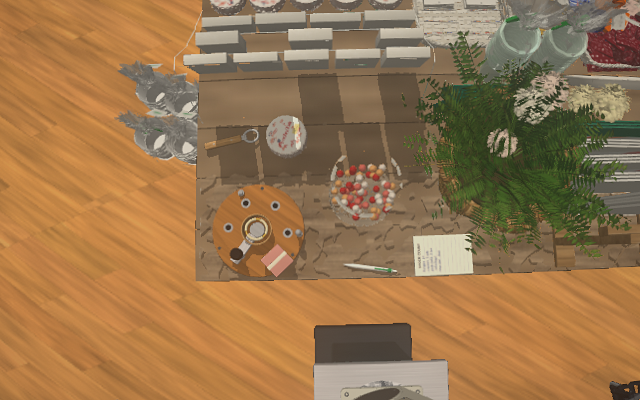

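The top view shows the board centre at (257,229), knob (236,254), gift box (277,260), a post at (297,233), and the pad at (443,254). The box and tall post lie counter-clockwise from home, so the wanted angle is +2.094. Next I measure.

Run:
```python
from h import *
import pickle
T=pickle.load(open("top.pkl","rb"));S=pickle.load(open("scene.pkl","rb"))
for n,C in(("T",T),("S",S)):
    P=cloud(C);z=P[...,2];hsv=cv2.cvtColor(C["im"],cv2.COLOR_BGR2HSV)
    X,Y=P[...,0],P[...,1]
    reg=(Y>0.0)&(Y<0.5)&(X>0.2)&(X<0.65)
    # board: orange saturated at z ~10mm
    o=reg&(abs(z-.01)<.006)&(hsv[...,1]>140)&(hsv[...,0]<20)
    o=cv2.morphologyEx(o.astype(np.uint8),cv2.MORPH_OPEN,np.ones((3,3)))
    c=max(cv2.findContours(o,0,1)[0],key=cv2.contourArea)
    w=plane(C,cv2.convexHull(c)[:,0],.01)[:,:2]
    A=np.c_[2*w,np.ones(len(w))];s=np.linalg.lstsq(A,(w**2).sum(1),rcond=None)[0]
    ctr=s[:2];print(n,"board",ctr,"r",np.sqrt(s[2]+ctr@ctr))
    near=np.hypot(X-ctr[0],Y-ctr[1])<.15
    k=near&(z>.066)&(z<.085);print(" knob top",np.median(P[k],0),k.sum())
    g=near&(z>.031)&(z<.040)&(np.hypot(X-ctr[0],Y-ctr[1])>.05)&(hsv[...,2]>110)
    g=cv2.morphologyEx(g.astype(np.uint8),cv2.MORPH_OPEN,np.ones((3,3)))
    c=max(cv2.findContours(g,0,1)[0],key=cv2.contourArea);zz=np.median(z[g>0])
    r=cv2.minAreaRect((plane(C,c[:,0],zz)[:,:2]*1000).astype(np.float32));print(" box",r,zz)
    d=np.hypot(X-ctr[0],Y-ctr[1]);t=(d>.088)&(d<.115)&(z>.045)&(z<.062)
    nn,l,st,ce=cv2.connectedComponentsWithStats(t.astype(np.uint8))
    for i in range(1,nn): 
        if st[i,4]>2: print(" post",ce[i],st[i,4],np.median(P[l==i],0))
    p=(Y<0)&(Y>-.3)&(X>.2)&(X<.5)&(abs(z-.009)<.006)&(hsv[...,2]>170)&(hsv[...,1]<70)
    p=cv2.morphologyEx(p.astype(np.uint8),cv2.MORPH_CLOSE,np.ones((7,7)))
    c=max(cv2.findContours(p,0,1)[0],key=cv2.contourArea);zz=np.median(z[p>0])
    print(" pad",cv2.minAreaRect((plane(C,c[:,0],zz)[:,:2]*1000).astype(np.float32)),zz)
```

```text
T board [0.46991216 0.28537063] r 0.11027901652288309
 knob top [0.41315993 0.32808026 0.07169902] 119Traceback (most recent call last):
  File "<stdin>", line 19, in <module>
ValueError: max() iterable argument is empty
```

```bash
cat > m.py <<'E'
from h import *
import pickle
T=pickle.load(open("top.pkl","rb"));S=pickle.load(open("scene.pkl","rb"))
ctr=np.array([.4699,.2854])
for n,C in(("T",T),("S",S)):
    P=cloud(C);z=P[...,2];hsv=cv2.cvtColor(C["im"],cv2.COLOR_BGR2HSV);X,Y=P[...,0],P[...,1];d=np.hypot(X-ctr[0],Y-ctr[1])
    print(n,"bg z",np.median(z[(d<.1)&(d>.08)]))
    k=(d<.15)&(z>.066)&(z<.085);print(" knob top",np.median(P[k],0) if k.any() else None,k.sum())
    g=(d>.045)&(d<.17)&(z>.028)&(z<.052)&(Y<.29)&(X<.45)
    nn,l,st,ce=cv2.connectedComponentsWithStats(g.astype(np.uint8))
    i=1+st[1:,4].argmax();zz=np.median(z[l==i]);c=np.argwhere(l==i)[:,::-1]
    print(" box",cv2.minAreaRect((plane(C,c,zz)[:,:2]*1000).astype(np.float32)),zz,st[i])
    t=(d>.085)&(d<.115)&(z>.047)&(z<.064)&(X>.42)
    nn,l,st,ce=cv2.connectedComponentsWithStats(t.astype(np.uint8))
    for i in range(1,nn):
        if st[i,4]>2: print(" post",ce[i],st[i,4],np.median(P[l==i],0))
    p=(Y<0.05)&(Y>-.3)&(X>.2)&(X<.55)&(abs(z-.009)<.012)&(hsv[...,2]>150)&(hsv[...,1]<70)
    p=cv2.morphologyEx(p.astype(np.uint8),cv2.MORPH_CLOSE,np.ones((7,7)))
    c=max(cv2.findContours(p,0,1)[0],key=cv2.contourArea);zz=np.median(z[p>0])
    print(" pad",cv2.minAreaRect((plane(C,c[:,0],zz)[:,:2]*1000).astype(np.float32)),zz)
E
python3 m.py
```

```text
T bg z 0.009642068053840491
 knob top [0.41315993 0.32808026 0.07169902] 119
 box ((396.4685363769531, 236.20875549316406), (55.65047073364258, 55.40800094604492), 43.86055374145508) 0.04411180640001122 [261 244  33  33 587]
 post [298.125 231.5  ] 32 [0.46038829 0.18570151 0.05470536]
 pad ((399.88812255859375, -154.95701599121094), (96.0217056274414, 140.90740966796875), 0.06347910314798355) 0.007996007046390696
S bg z 0.01005314352896547
 knob top [0.41120319 0.32750272 0.07294391] 141
 box ((395.73345947265625, 236.91275024414062), (55.38120651245117, 62.92213439941406), 43.4588737487793) 0.04537671738743643 [299 257  31  30 673]
 post [317. 236.] 37 [0.45909662 0.18636902 0.05560965]
 pad ((402.6755676269531, -153.52554321289062), (101.14702606201172, 155.86367797851562), 0.8439425230026245) 0.009661185821126517
```

Everything is consistent. The board centre is (0.470, 0.285), the knob is about 71 mm out at 143.7°, the post is at 264°, and the box is at (0.396, 0.2365) with yaw about 43.7° and its top at 45 mm. Moving above the box.

Emit:
apply_moves(
  targets=[
    [[0.33,0.9,0,7.1,1],[0.33,0.9,0,7.1,1],[0.33,0.9,0,7.1,1],[0.33,0.9,0,7.1,1],[0.33,0.9,0,0,1],[0.33,0.9,0,0,1],[0.33,0.9,0,0,1],[0.33,0.9,0,0,1]],
  ],
)

```text
clock: 0.82
eef_pos: [0.2368, -0.1927, 0.2249]
tool_rot: [0.929, 0.371, 0.0, 0.0]
ft_force: [1.1, 0.4, 0.2]
grip_width: 0.0851
grasp_force: 0.0
```

Emit:
apply_moves(
  targets=[
    [[0.33,0.9,0,0,1],[0.33,0.9,0,0,1],[0.33,0.9,0,0,1],[0.33,0.9,0,0,1],[0.33,0.9,0,0,1],[0.33,0.9,0,0,1],[0.33,0.9,0,0,1],[0.33,0.9,0,0,1]],
  ],
)

```text
clock: 1.48
eef_pos: [0.3425, 0.0956, 0.225]
tool_rot: [0.928, 0.372, 0.0, 0.0]
ft_force: [0.6, -0.6, 1.2]
grip_width: 0.0854
grasp_force: 0.0
```

Emit:
apply_moves(
  targets=[
    [[0.33,0.9,0,0,1],[0.33,0.9,0,0,1],[0.33,0.9,0,0,1],[0.33,0.9,0,0,1],[0,0,0,0,1],[0,0,0,0,1]],
  ],
)

```text
clock: 1.98
eef_pos: [0.3952, 0.2389, 0.2239]
tool_rot: [0.928, 0.373, -0.001, 0.0]
ft_force: [-0.7, -0.7, -1.0]
grip_width: 0.0854
grasp_force: 0.0
```

Run:
```python
from h import *
import pickle
C=cam("wrist");pickle.dump(C,open("w1.pkl","wb"));cv2.imwrite("pics/w1.png",C["im"]);o=get_obs();print(o["eef_pos"],o["tool_rot"],o["joint_pos"],C["e"],C["d"].min())
```

```text
[0.39470666 0.23762062 0.22415702] [ 9.28111022e-01  3.72301412e-01 -1.21041515e-03  3.52632940e-04] [ 5.42109998e-01  1.65366688e-01 -9.20690539e-02  1.31586305e+00
 -3.09018120e-04  2.92072748e+00] [0.45304563 0.29443026 0.37132861] 0.0
```

View pics/w1.png

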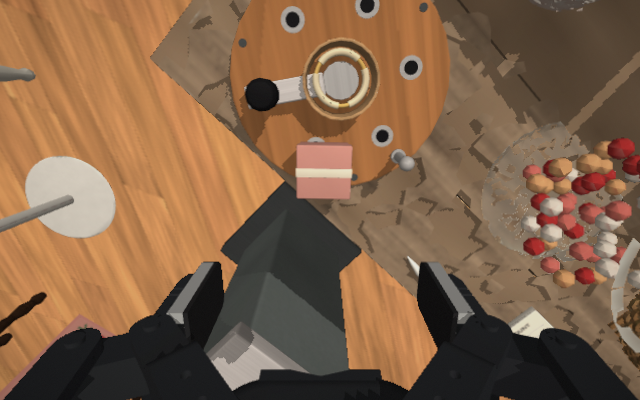

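The wrist view shows the box at (324,171), almost square to the hand. The knob is at (262,94), the dish at (341,78), and the ball post at (406,162) beside the hole at (382,135).

Run:
```python
from h import *
import pickle
C=pickle.load(open("w1.pkl","rb"));T=pickle.load(open("top.pkl","rb"));P=cloud(C);z=P[...,2]
def box(g,zz):
    nn,l,st,ce=cv2.connectedComponentsWithStats(g.astype(np.uint8));i=1+st[1:,4].argmax()
    c=np.argwhere(l==i)[:,::-1];return cv2.minAreaRect((plane(C,c,zz)[:,:2]*1000).astype(np.float32)),cv2.minAreaRect(c.astype(np.float32))[0]
u,v=np.meshgrid(range(640),range(400))
g=(z>.036)&(z<.055)&(u>285)&(u<365)&(v>135)&(v<215);print("box z",np.median(z[g]))
b,pc=box(g,.045);print(b)
print("tri box top",tri(C,[pc],T,project(T,[b[0][0]/1000,b[0][1]/1000,.045])),"(self)")
k=(z>.066)&(z<.085)&(u<300)&(u>230)&(v<130);uv=np.argwhere(k)[:,::-1]
r=cv2.minEnclosingCircle(plane(C,uv,.074)[:,:2].astype(np.float32));print("knob",r,np.median(z[k]))
PT=cloud(T);kt=(PT[...,2]>.066)&(PT[...,2]<.085)&(abs(PT[...,0]-.412)<.03)&(abs(PT[...,1]-.328)<.03)
ct=cv2.minEnclosingCircle(np.argwhere(kt)[:,::-1].astype(np.float32))[0];cw=cv2.minEnclosingCircle(uv.astype(np.float32))[0]
print("knob tri",tri(C,[cw],T,[ct]))
gt=(PT[...,2]>.036)&(PT[...,2]<.055)&(abs(PT[...,0]-.396)<.05)&(abs(PT[...,1]-.2365)<.05)
nn,l,st,ce=cv2.connectedComponentsWithStats(gt.astype(np.uint8));i=1+st[1:,4].argmax()
print("box tri",tri(C,[pc],T,[cv2.minAreaRect(np.argwhere(l==i)[:,::-1].astype(np.float32))[0]]))
h,sat,val=cv2.split(cv2.cvtColor(C["im"],cv2.COLOR_BGR2HSV))
for q in([292,20],[367,5],[411,68],[382,135]): 
    m=(val<45)&(np.hypot(u-q[0],v-q[1])<12);c=np.argwhere(m)[:,::-1].mean(0);print("hole",plane(C,[c],.01)[0][:2])
t=(z>.046)&(z<.062)&(u>390)&(u<425)&(v>145)&(v<180);print("post",np.median(P[t],0))
m=(abs(z-.036)<.003)&(np.hypot(u-341,v-78)<45);print("dish",cv2.minEnclosingCircle(plane(C,np.argwhere(m)[:,::-1],.036)[:,:2].astype(np.float32)))
```

```text
box z 0.04350365305144438
((399.4796447753906, 237.7020263671875), (54.908775329589844, 55.75225067138672), 43.79320526123047)
tri box top (array([0.3996114 , 0.23787251, 0.04298508]), np.float64(0.00017269088512621478)) (self)
knob ((0.4149017632007599, 0.327864408493042), 0.013540697284042835) 0.07140438238789015
knob tri (array([0.41329994, 0.32930671, 0.06481488]), np.float64(0.00025165093932568214))
box tri (array([0.39793488, 0.23710463, 0.03627051]), np.float64(0.0015779143333432266))
hole [0.48011783 0.35725751]
hole [0.5377141  0.31443101]
hole [0.53042524 0.24338457]
hole [0.46433935 0.21431287]
post [0.46171165 0.18824397 0.05366379]
dish ((0.4723314940929413, 0.28558892011642456), 0.03643457219004631)
```

The wrist view puts the stand axis at (0.4723, 0.2857), with the opposite hole pairs agreeing, the final hole at (0.4643, 0.2142), and the knob at (0.415, 0.328). The box appears about 55 mm wide, smaller than the stated 66, but it fits the jaws either way. I'll grasp it at TCP z 0.033.

Emit:
apply_moves(
  targets=[
    [[0.1,0,-0.8,0,1],[0,0,-0.8,0,1],[0,0,-0.8,0,1],[0,0,-0.8,0,1],[0,0,-0.7,0,1],[0,0,-0.5,0,1],[0,0,-0.35,0,1],[0,0,0,0,1]],
  ],
)

```text
clock: 2.7
eef_pos: [0.3965, 0.2344, 0.0325]
tool_rot: [0.929, 0.371, -0.003, 0.001]
ft_force: [-0.2, -0.8, 0.4]
grip_width: 0.0855
grasp_force: 0.0
```

Emit:
apply_moves(
  targets=[
    [[0,0,0,0,-1],[0,0,0,0,-1],[0,0,0,0,-1],[0,0,0,0,-1],[0,0,0,0,-1],[0,0,0,0,-1]],
  ],
)

```text
clock: 3.2
eef_pos: [0.4024, 0.2399, 0.039]
tool_rot: [0.928, 0.372, 0.004, -0.001]
ft_force: [-1.0, 0.9, 15.7]
grip_width: 0.0125
grasp_force: 7.4
```

The grasp went wrong: the width is 12 mm and there is an upward force. Looking before anything else.

Run:
```python
from h import *
C=cam("wrist");S=cam("scene");a=cv2.resize(S["im"][210:330,220:380],(640,480),interpolation=cv2.INTER_CUBIC)
cv2.imwrite("pics/b.png",cv2.resize(np.vstack([C["im"],cv2.resize(a,(640,480))]),(430,590)));o=get_obs();print(o["eef_pos"],o["grip_width"],o["grasp_force"],o["ft_force"])
```

```text
[0.4025121  0.23979462 0.03874015] 0.0003610884641755266 6.772188046015799 [ 9.13005613e-02 -9.35243748e-03  1.35912945e+01]
```

View pics/b.png

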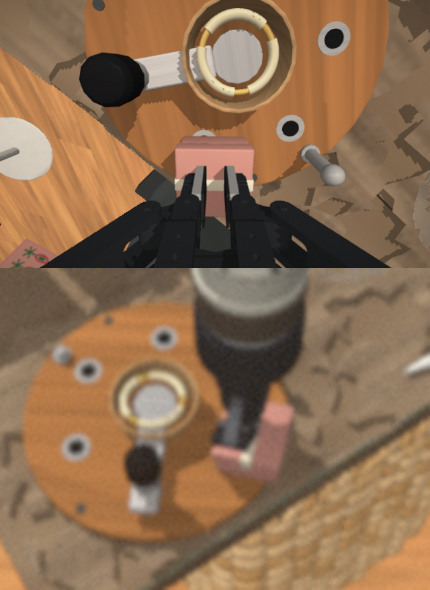

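Run:
```python
from h import *
C=cam("wrist");cv2.imwrite("pics/c.png",C["im"][150:400,170:470].repeat(2,0).repeat(2,1));P=cloud(C);z=P[...,2]
hsv=cv2.cvtColor(C["im"],cv2.COLOR_BGR2HSV)
pink=((hsv[...,0]<9)|(hsv[...,0]>172))&(hsv[...,1]>60)&(hsv[...,2]>120)
u,v=np.meshgrid(range(640),range(400))
m=pink&(abs(u-320)<70)&(v>195)&(v<330)
Q=P[m];Q=Q[Q[:,2]>0.0];A=np.c_[Q[:,:2]-Q[:,:2].mean(0),np.ones(len(Q))];print("n",len(Q),np.percentile(Q,[2,50,98],axis=0).round(4))
s=np.linalg.lstsq(A,Q[:,2],rcond=None)[0];print("plane slope",s,np.std(A@s-Q[:,2]))
for vv in range(205,330,10): print(vv,(z[vv,260:382:10]*1000).round().astype(int),)
```

```text
n 6924 [[0.374  0.2136 0.0143]
 [0.4127 0.2509 0.0432]
 [0.4336 0.2726 0.0448]]
plane slope [0.05114343 0.05490172 0.04019657] 0.013126520702674139
205 [ 8  8 15 14 16 14 14 13 13 13 13  9  9]
215 [ 9 35 35 34 35 34 34 34 32 33 33 31  8]
225 [43 44 44 43 42 43 43 44 43 43 43 44  9]
235 [42 43 43 44 43 43 44 44 44 43 43 43  8]
245 [43 44 43 44 43 43 42 44 44 44 44 44  9]
255 [42 44 44 44 43 56 55 56 43 44 43 44  9]
265 [42 44 44 58 56 64 64 64 56 57 43 43 10]
275 [43 45 44 65 64 72 72 72 65 65 44 44  8]
285 [-424   43   43   72   72   78   79   79   72   73   43   43   -1]
295 [-388   43   43   89   89   87   81   87   89   90   43   44   -2]
305 [-356   43   92   91   91   91   82   91   92   91   92   43    0]
315 [90 91 97 97 97 97 81 96 97 96 97 89 91]
325 [ 94 101 101 100 102 101  82  98 102 102 101 102  95]
```

View pics/c.png

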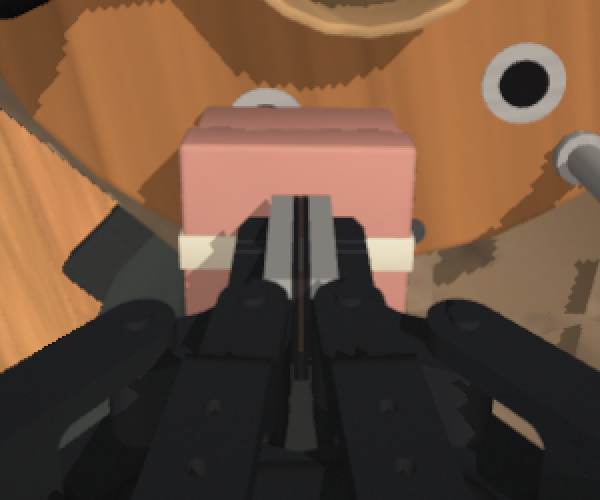

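The picture shows the box flat and undamaged with its top at 44 mm. The shut fingers stand on its lid at about (300,195) in the crop, so the tips passed over the lid. I'll check the real fingertip offset in the first wrist picture, taken with the gripper open at TCP z 0.224.

Run:
```python
from h import *
import pickle
C=pickle.load(open("w1.pkl","rb"));P=cloud(C)
for vv in range(255,330,8): print(vv,(P[vv,150:250:10,2]*1000-224).round().astype(int),(P[vv,400:480:10,2]*1000-224).round().astype(int))
```

```text
255 [-992 -990 -995 -996 -991 -990 -991 -993 -896 -889] [-226 -226 -226 -227 -225 -232 -232 -232]
263 [-992 -992 -993 -990 -994 -990   23   19 -990 -763] [-227 -226   18   23 -226 -224 -224 -226]
271 [-995 -991 -991 -990 -993   28   29   20 -989 -680] [-225 -232   19   29   29 -231 -225 -225]
279 [-990 -992 -992 -991   36   34   31   21 -995 -608] [-226 -226   21   33   36   35 -227 -232]
287 [-990 -990 -998   33   41   41   33   22 -632 -555] [-992 -226   22   34   41   42   34 -231]
295 [-991 -992   39   45   45   44   34   23 -569 -500] [-994 -995   22   34   44   46   45   38]
303 [-995 -995   44   50   50   45   35   24 -512 -455] [-992 -990   24   35   45   51   50   44]
311 [-995   49   54   54   53   46   36   25 -465 -415] [-994 -993   25   36   46   53   55   55]
319 [  62   61   60   55   54   47   37 -473 -423 -378] [-987 -990 -996   37   47   54   55   60]
327 [  65   64   63   57   54   46   38 -431 -385 -242] [-989 -992 -993   38   47   54   58   64]
```

Emit:
apply_moves(
  targets=[
    [[0,0,0.6,0,-1],[0,0,0.6,0,1],[0,0,0,0,1],[0,0,0,0,1],[0,0,0,0,1],[0,0,0,0,1],[0,0,0,0,1],[0,0,0,0,1]],
  ],
)

```text
clock: 4.02
eef_pos: [0.3987, 0.2372, 0.0822]
tool_rot: [0.928, 0.372, -0.001, 0.0]
ft_force: [0.8, -0.8, 1.4]
grip_width: 0.083
grasp_force: 0.0
```

Run:
```python
from h import *
C=cam("wrist");P=cloud(C);z=P[...,2];o=get_obs();e=o["eef_pos"];print(e,o["grip_width"],o["ft_force"])
for vv in range(215,330,8): print(vv,(P[vv,150:250:10,2]*1000).round().astype(int))
u,v=np.meshgrid(range(640),range(400))
g=(z>.038)&(z<.050)&(abs(u-320)<100)&(v>130)&(v<300)
nn,l,st,ce=cv2.connectedComponentsWithStats(g.astype(np.uint8));i=1+st[1:,4].argmax();c=np.argwhere(l==i)[:,::-1]
print("box",cv2.minAreaRect((plane(C,c,.044)[:,:2]*1000).astype(np.float32)),np.median(z[l==i]),st[i])
```

```text
[0.39884044 0.23726474 0.08228563] 0.0852795879743424 [-0.19889849 -0.17762201 -0.35970142]
215 [-767 -770 -770 -768 -770 -770 -765 -769 -769 -769]
223 [-771 -770 -768 -769 -769 -770 -771 -767 -768 -765]
231 [-767 -770 -769 -764 -767 -769 -766 -767 -769 -770]
239 [-766 -769 -771 -768 -767 -771 -768 -770 -768 -672]
247 [-769 -770 -763 -769 -769 -771 -769 -767 -671 -667]
255 [-768 -767 -769 -769 -771 -765 -769 -682 -669 -670]
263 [-769 -769 -768 -770 -771 -769  105  104 -669 -669]
271 [-770 -770 -769 -769 -769  112  111  105 -672 -595]
279 [-769 -769 -768 -768  111  117  117  106 -627 -525]
287 [-764 -769 -766  116  123  124  118  108 -550 -471]
295 [-768 -769 -771  121  128  129  230  108 -487 -417]
303 [-771 -767  127  132  133  129  120  110 -429 -371]
311 [-770  131  131  137  136  130  121  111 -382 -332]
319 [ 144  144  142  137  137  131  122 -390 -340 -295]
327 [ 148  146  146  146  136  131  123 -348 -302 -260]
box ((399.35418701171875, 237.85423278808594), (55.46694564819336, 55.9960823059082), 43.60680389404297) 0.043528990964931125 [ 273  184   95   87 7849]
```

The open tips really stand about 18 mm behind the reported TCP (+5 mm shut), roughly 22 mm shorter than described. So the TCP must go about 22 mm lower than planned. The box has not moved. I'll check the lateral pad position too.

Run:
```python
from h import *
C=cam("wrist");P=cloud(C);o=get_obs();e=o["eef_pos"];M=R.from_quat(o["tool_rot"]).as_matrix()
for r,c in((263,212),(271,205),(279,195),(311,215),(263,428),(271,440),(311,428)): print(r,c,((P[r,c]-e)@M*1000).round(1))
print("box in tool",((np.array([.3994,.2379,.0435])-e)@M*1000).round(1))
```

```text
263 212 [ 11.  -45.1 -21.8]
271 205 [ 12.1 -45.2 -30.2]
279 195 [ 11.4 -47.5 -34.8]
311 215 [ -5.6 -42.6 -31.2]
263 428 [ 11.6  44.5 -23. ]
271 440 [ 11.3  47.5 -28.9]
311 428 [ -3.4  42.5 -34.3]
box in tool [ 0.8 -0.1 38.9]
```

Laterally the pads are centred on the TCP, so only the z offset is wrong. Descending to TCP z ≈ 0.009.

Emit:
apply_moves(
  targets=[
    [[0,0,-0.6,0,1],[0,0,-0.6,0,1],[0,0,-0.4,0,1],[0,0,-0.25,0,1],[0,0,0,0,1]],
  ],
)

```text
clock: 4.53
eef_pos: [0.3973, 0.2363, 0.0065]
tool_rot: [0.928, 0.372, -0.003, 0.0]
ft_force: [-0.8, 0.3, 0.2]
grip_width: 0.0856
grasp_force: 0.0
```

Emit:
apply_moves(
  targets=[
    [[0,0,0,0,-1],[0,0,0,0,-1],[0,0,0,0,-1],[0,0,0,0,-1],[0,0,0,0,-1]],
  ],
)

```text
clock: 4.95
eef_pos: [0.4005, 0.2382, 0.0102]
tool_rot: [0.928, 0.372, 0.001, -0.0]
ft_force: [0.1, 0.4, 4.6]
grip_width: 0.054
grasp_force: 63.5
```

The grip is good: 54 mm wide, 63 N. Lifting and carrying round the jar to above the pad.

Emit:
apply_moves(
  targets=[
    [[0,0,0.3,0,-1],[0,0,0.6,0,-1],[0,0,0.7,0,-1],[0,0,0.6,0,-1],[-0.15,-0.3,0.3,0,-1],[-0.3,-0.6,0,0,-1],[-0.35,-0.75,0,0,-1],[-0.35,-0.75,0,0,-1]],
  ],
)

```text
clock: 5.62
eef_pos: [0.353, 0.141, 0.1095]
tool_rot: [0.928, 0.372, 0.001, 0.0]
ft_force: [-0.7, -1.4, -0.7]
grip_width: 0.0537
grasp_force: 63.2
```

Emit:
apply_moves(
  targets=[
    [[-0.35,-0.75,0,0,-1],[-0.35,-0.75,0,0,-1],[-0.15,-0.75,0,0,-1],[0.15,-0.75,0,0,-1],[0.35,-0.75,0,0,-1],[0.35,-0.75,0,0,-1],[0.35,-0.75,0,0,-1],[0.35,-0.75,0,0,-1]],
  ],
)

```text
clock: 6.28
eef_pos: [0.3817, -0.1002, 0.1095]
tool_rot: [0.928, 0.371, 0.001, 0.0]
ft_force: [0.8, 0.7, -0.5]
grip_width: 0.0539
grasp_force: 63.2
```

Emit:
apply_moves(
  targets=[
    [[0.3,-0.75,0,0,-1],[0.15,-0.64,0,0,-1],[0.05,-0.3,0,0,-1],[0,0,0,0,-1],[0,0,0,0,-1]],
  ],
)

```text
clock: 6.7
eef_pos: [0.4006, -0.1657, 0.1087]
tool_rot: [0.929, 0.371, -0.0, -0.001]
ft_force: [-0.4, 0.6, -1.2]
grip_width: 0.0537
grasp_force: 63.5
```

Run:
```python
from h import *
C=cam("wrist");cv2.imwrite("pics/d.png",C["im"]);o=get_obs();print(o["eef_pos"],o["grip_width"],o["grasp_force"])
P=cloud(C);z=P[...,2];hsv=cv2.cvtColor(C["im"],cv2.COLOR_BGR2HSV)
p=(abs(z-.009)<.01)&(hsv[...,2]>150)&(hsv[...,1]<70)
print("pad ext",np.percentile(P[p],[1,50,99],axis=0).round(3))
```

```text
[ 0.4005929  -0.16511247  0.10881326] 0.053848329714001435 63.46437692642212
pad ext [[ 0.071 -0.221 -0.001]
 [ 0.408 -0.127  0.008]
 [ 0.449  0.04   0.011]]
```

View pics/d.png

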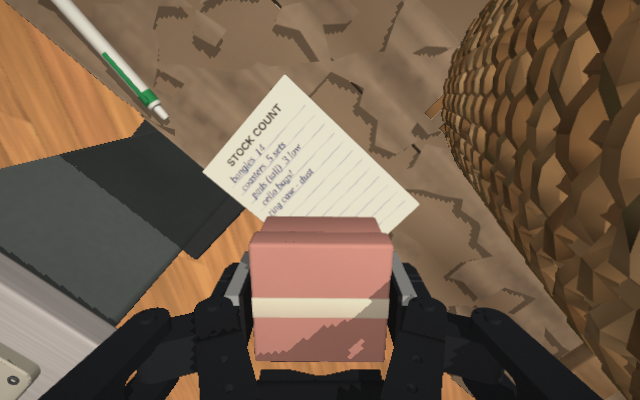

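The view shows the box held upright above the pad, with pad corners at (204,172), (285,75) and (419,205). Checking the pad centre from these.

Run:
```python
from h import *
C=cam("wrist");q=plane(C,[[204,172],[285,75],[419,205]],.009);print(q.round(4),(q[0]+q[2])/2, np.linalg.norm(q[1]-q[0]),np.linalg.norm(q[2]-q[1]))
```

```text
[[ 0.3556 -0.0874  0.009 ]
 [ 0.4486 -0.0858  0.009 ]
 [ 0.4497 -0.2241  0.009 ]] [ 0.40265371 -0.15574325  0.009     ] 0.09306934290060434 0.13827982243147519
```

Emit:
apply_moves(
  targets=[
    [[0,0.23,-0.5,0,-1],[0,0,-0.7,0,-1],[0,0,-0.6,0,-1],[0,0,-0.4,0,-1],[0,0,-0.2,0,-1],[0,0,-0.1,0,-1],[0,0,0,0,-1],[0,0,0,0,-1]],
  ],
)

```text
clock: 7.47
eef_pos: [0.4021, -0.1564, 0.01]
tool_rot: [0.928, 0.372, 0.001, 0.001]
ft_force: [0.0, 0.4, -1.0]
grip_width: 0.0539
grasp_force: 63.5
```

Emit:
apply_moves(
  targets=[
    [[0,0,0,0,1],[0,0,0,0,1],[0,0,0,0,1],[0,0,0,0,1],[0,0,0,0,1],[0,0,0.3,0,1],[0,0,0.6,0,1],[0,0,1,0,1]],
  ],
)

```text
clock: 8.13
eef_pos: [0.3981, -0.1556, 0.0828]
tool_rot: [0.928, 0.372, -0.003, -0.003]
ft_force: [0.6, 0.4, -0.5]
grip_width: 0.0855
grasp_force: 0.0
```

Run:
```python
from h import *
C=cam("wrist");P=cloud(C);z=P[...,2];u,v=np.meshgrid(range(640),range(400))
g=(z>.035)&(z<.052)&(abs(u-320)<100)&(v>130)&(v<330)
nn,l,st,ce=cv2.connectedComponentsWithStats(g.astype(np.uint8));i=1+st[1:,4].argmax();c=np.argwhere(l==i)[:,::-1]
print("box",cv2.minAreaRect((plane(C,c,.043)[:,:2]*1000).astype(np.float32)),np.median(z[l==i]),np.std(z[l==i]),get_obs()["eef_pos"])
```

```text
box ((402.2170715332031, -157.13795471191406), (56.324684143066406, 55.672821044921875), 42.720436096191406) 0.042488379633826845 0.001037019701568702 [ 0.40401699 -0.15795003  0.09166007]
```

Box is upright on the pad at (0.402, -0.157), 2 mm from the pad centre, and released. Going back round to above the knob, turning the hand +40° so the fingers will lie tangentially at the tall post.

Emit:
apply_moves(
  targets=[
    [[0,0,1,0,1],[-0.35,0.75,0,0,1],[-0.35,0.75,0,6.65,1],[-0.35,0.75,0,6.65,1],[-0.35,0.75,0,6.65,1],[-0.35,0.75,0,6.65,1],[-0.35,0.75,0,6.65,1],[0.35,0.75,0,6.65,1]],
  ],
)

```text
clock: 8.85
eef_pos: [0.3256, 0.0535, 0.1242]
tool_rot: [0.744, 0.668, -0.002, -0.001]
ft_force: [-0.6, -1.7, -0.7]
grip_width: 0.0853
grasp_force: 0.0
```

Emit:
apply_moves(
  targets=[
    [[0.35,0.75,0,0,1],[0.35,0.75,0,0,1],[0.35,0.75,0,0,1],[0.35,0.75,0,0,1],[0.35,0.75,0,0,1],[0.1,0.8,0,0,0.3],[0.1,0.8,0,0,0.3],[0.1,0.8,0,0,0.3]],
  ],
)

```text
clock: 9.52
eef_pos: [0.4135, 0.3008, 0.1247]
tool_rot: [0.746, 0.666, 0.0, 0.0]
ft_force: [0.2, -1.1, 0.1]
grip_width: 0.0557
grasp_force: 0.0
```

Emit:
apply_moves(
  targets=[
    [[0.05,0.71,0,0,0.3],[0,0,0,0,0.3],[0,0,0,0,0.3],[0,0,0,0,0.3]],
  ],
)

```text
clock: 9.85
eef_pos: [0.4149, 0.3269, 0.1245]
tool_rot: [0.746, 0.666, -0.001, 0.0]
ft_force: [-0.1, -0.8, -0.0]
grip_width: 0.0554
grasp_force: 0.0
```

Run:
```python
from h import *
C=cam("wrist");P=cloud(C);z=P[...,2];o=get_obs();e=o["eef_pos"];M=R.from_quat(o["tool_rot"]).as_matrix()
cv2.imwrite("pics/e.png",C["im"]);print(e,o["tool_rot"],o["grip_width"])
k=(z>.066)&(z<.080)&(np.hypot(P[...,0]-.415,P[...,1]-.328)<.03);uv=np.argwhere(k)[:,::-1]
print("knob",cv2.minEnclosingCircle(plane(C,uv,.074)[:,:2].astype(np.float32)),np.percentile(z[k],[5,50,95]),k.sum())
u,v=np.meshgrid(range(640),range(400));q=(z>.10)&(z<.19)&(v<300)
f=((P[q]-e)@M);print("fingers tool x, y, z pct",np.percentile(f,[1,50,99],axis=0).round(4))
```

```text
[0.41493612 0.32650379 0.12466829] [ 7.46114045e-01  6.65817811e-01 -6.81123995e-04  1.00673214e-04] 0.05555532620397209
knob ((0.414794385433197, 0.33122706413269043), 0.013604451902210712) [0.06762355 0.07134082 0.07273766] 1312
fingers tool x, y, z pct [[-0.0075 -0.0406 -0.0495]
 [ 0.0106  0.0279 -0.0299]
 [ 0.0132  0.0413 -0.01  ]]
```

View pics/e.png

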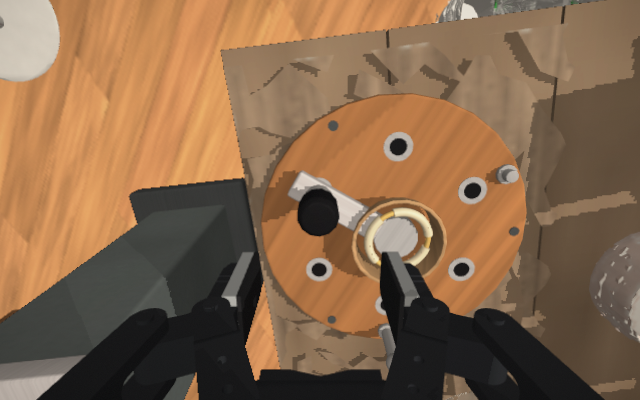

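The view shows the knob at (318,212) between the open fingers and the dish at (400,235). The swing area is free of the box. Averaging the views, the knob axis is at (0.4148, 0.3295). Descending to TCP z 0.040, with tips near 0.047, then closing.

Emit:
apply_moves(
  targets=[
    [[0,0.04,-0.7,0,0.3],[0,0,-0.7,0,0.3],[0,0,-0.45,0,0.3],[0,0,-0.25,0,0.3],[0,0,0,0,0.3],[0,0,0,0,0.3]],
  ],
)

```text
clock: 10.4
eef_pos: [0.4155, 0.3284, 0.0413]
tool_rot: [0.746, 0.666, -0.0, 0.0]
ft_force: [-0.0, 0.1, 0.2]
grip_width: 0.0554
grasp_force: 0.0
```

Emit:
apply_moves(
  targets=[
    [[0,0,0,0,-1],[0,0,0,0,-1],[0,0,0,0,-1],[0,0,0,0,-1],[0,0,0,0,-1],[0,0,0,0,-1]],
  ],
)

```text
clock: 10.9
eef_pos: [0.4153, 0.3301, 0.0429]
tool_rot: [0.746, 0.666, 0.001, -0.001]
ft_force: [-3.5, 0.3, 5.8]
grip_width: 0.0257
grasp_force: 58.6
```

Emit:
apply_moves(
  targets=[
    [[0,0,0.1,0,-1],[0,0,0.1,0,-1],[0,0,0.1,0,-1],[0,0,0.05,0,-1],[0,0,0,0,-1],[0,0,0,0,-1]],
  ],
)

```text
clock: 11.4
eef_pos: [0.4147, 0.329, 0.0545]
tool_rot: [0.746, 0.666, -0.001, -0.0]
ft_force: [-2.3, 1.9, -8.4]
grip_width: 0.0257
grasp_force: 59.5
```

Run:
```python
from h import *
C=cam("wrist");P=cloud(C);z=P[...,2];o=get_obs();print(o["eef_pos"],o["ft_force"],o["grip_width"])
T=cam("top");Q=cloud(T);zz=Q[...,2]
k=(np.hypot(Q[...,0]-.413,Q[...,1]-.328)<.01);print(np.percentile(zz[k],[5,50,95]))
cv2.imwrite("pics/f.png",C["im"][60:360,160:480].repeat(2,0).repeat(2,1))
for vv in range(190,300,10): print(vv,(z[vv,270:370:10]*1000).round().astype(int))
```

```text
[0.41471647 0.32898251 0.05447479] [-1.36473947  0.12292582 -8.67579004] 0.025560231210039152
[0.02590394 0.50741642 0.52248152]
190 [9 8 9 8 7 9 8 9 7 9]
200 [ 9  8  9 21  8  9  9  8  8  9]
210 [ 9  9 25 27 25  9  9  9  9  9]
220 [ 8  7 26 27 27 29 24  8  8  8]
230 [ 8 26 26 27 40 41 40 28 24  8]
240 [ 9  9  9 34 41 61 40 26 26 27]
250 [ 9 66 66 65 70 72 69 63 66 66]
260 [68 75 74 76 78 80 78 74 71 76]
270 [76 84 78 80 82 84 83 81 73 84]
280 [90 91 79 83 83 82 83 83 79 90]
290 [98 97 82 82 84 84 82 83 80 97]
```

View pics/f.png

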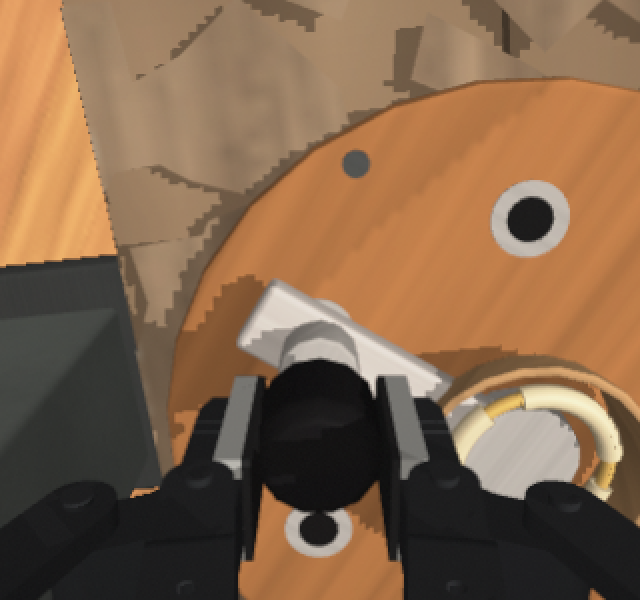

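The view shows the knob lifted between the pads. Its top is at about 84 mm, 12 mm up, and the -8.6 N force matches about 11.5 mm of lift. I'll lift 2 mm more, then swing along the arc.

Run:
```python
import numpy as np
c=np.array([.4723,.2857]);a=np.deg2rad(np.r_[142.6,np.linspace(150,263.5,16)])
p=c+.072*np.c_[np.cos(a),np.sin(a)];p[0]=[.4149,.3296]
d=np.round(np.diff(p,axis=0)/.04,2);print(d.tolist(),p[0]+d.sum(0)*.04,p[-1])
```

```text
[[-0.12, -0.2], [-0.1, -0.21], [-0.08, -0.23], [-0.05, -0.23], [-0.01, -0.24], [0.02, -0.24], [0.05, -0.23], [0.08, -0.22], [0.11, -0.21], [0.13, -0.2], [0.16, -0.18], [0.18, -0.15], [0.2, -0.13], [0.21, -0.1], [0.23, -0.07], [0.23, -0.04]] [0.4645 0.2144] [0.46414937 0.21416283]
```

Emit:
apply_moves(
  targets=[
    [[0,0,0.05,0,-1],[-0.12,-0.2,0,0,-1],[-0.1,-0.21,0,0,-1],[-0.08,-0.23,0,0,-1],[-0.05,-0.23,0,0,-1],[-0.01,-0.24,0,0,-1],[0,0,0,0,-1]],
  ],
)

```text
clock: 12.08
eef_pos: [0.4002, 0.2819, 0.0567]
tool_rot: [0.747, 0.665, -0.001, 0.001]
ft_force: [-3.1, -1.0, -9.5]
grip_width: 0.0252
grasp_force: 59.7
```

Emit:
apply_moves(
  targets=[
    [[0.02,-0.24,0,0,-1],[0.05,-0.23,0,0,-1],[0.08,-0.22,0,0,-1],[0.11,-0.21,0,0,-1],[0.13,-0.2,0,0,-1],[0.16,-0.18,0,0,-1],[0.18,-0.15,0,0,-1],[0.2,-0.13,0,0,-1]],
  ],
)

```text
clock: 12.75
eef_pos: [0.4394, 0.2214, 0.0571]
tool_rot: [0.746, 0.666, 0.0, 0.0]
ft_force: [-1.5, -0.5, -10.1]
grip_width: 0.0255
grasp_force: 59.7
```

Emit:
apply_moves(
  targets=[
    [[0.21,-0.1,0,0,-1],[0.23,-0.07,0,0,-1],[0.2,-0.04,0,0,-1],[0,0,0,0,-1],[0,0,0,0,-1]],
  ],
)

```text
clock: 13.17
eef_pos: [0.4656, 0.214, 0.0573]
tool_rot: [0.746, 0.666, 0.001, 0.001]
ft_force: [0.4, -1.5, -8.5]
grip_width: 0.0258
grasp_force: 59.8
```

Run:
```python
from h import *
o=get_obs();print(o["eef_pos"],o["ft_force"],o["grip_width"])
C=cam("wrist");P=cloud(C);z=P[...,2];u,v=np.meshgrid(range(640),range(400))
cv2.imwrite("pics/g.png",C["im"])
h,s,val=cv2.split(cv2.cvtColor(C["im"],cv2.COLOR_BGR2HSV))
m=(abs(z-.010)<.006)&(val<45);nn,l,st,ce=cv2.connectedComponentsWithStats(m.astype(np.uint8))
for i in range(1,nn):
    if 30<st[i,4]<1500: 
        w=plane(C,[ce[i]],.01)[0][:2];d=w-[.4723,.2857];print(w,np.hypot(*d),np.degrees(np.arctan2(d[1],d[0])),st[i,4])
```

```text
[0.46555705 0.21399234 0.05725772] [ 0.37691972 -1.52011175 -8.46289893] 0.02579521283655016
[0.4142211  0.32830988] 0.07203304934520241 143.734172200655 528
[0.53791882 0.31478616] 0.07177627788940834 23.905763909484623 526
[0.52998049 0.24323485] 0.07162630488807598 -36.360997526689665 352
[0.4065093  0.25679994] 0.07185840471541095 -156.2854265273465 351
```

View pics/g.png

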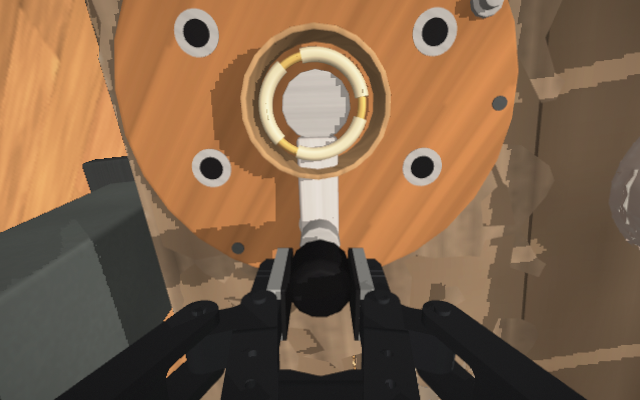

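The view shows the arm at the last hole, with the knob at (318,278) and the bangle in its dish. The visible holes give a phase of 263.7°, so the target is (0.4644, 0.2141). I shift x by -1.2 mm and lower.

Emit:
apply_moves(
  targets=[
    [[-0.03,0,0,0,-1],[0,0,-0.1,0,-1],[0,0,-0.1,0,-1],[0,0,-0.06,0,-1],[0,0,0,0,-1],[0,0,0,0,-1]],
  ],
)

```text
clock: 13.72
eef_pos: [0.4623, 0.2142, 0.0465]
tool_rot: [0.746, 0.666, -0.0, -0.0]
ft_force: [0.2, -0.3, -8.2]
grip_width: 0.0257
grasp_force: 59.9
```

The spring still pulls down at about 3.5 mm of lift, so the pin has entered the hole. Lowering the rest and releasing.

Emit:
apply_moves(
  targets=[
    [[0,0,-0.06,0,-1],[0,0,0,0,-1],[0,0,0,0,0.3],[0,0,0,0,0.3],[0,0,0,0,0.3],[0,0,0,0,0.3],[0,0,0,0,0.3]],
  ],
)

```text
clock: 14.3
eef_pos: [0.4632, 0.2143, 0.045]
tool_rot: [0.746, 0.666, 0.001, 0.0]
ft_force: [0.1, -0.1, -0.0]
grip_width: 0.0553
grasp_force: 0.0
```

Emit:
apply_moves(
  targets=[
    [[0,0,0.4,0,0.3],[0,0,0.8,0,0.3],[0,0,0.8,0,0.3],[0,0,0.8,0,0.3],[0,0,0,0,0.3],[0,0,0,0,0.3]],
  ],
)

```text
clock: 14.8
eef_pos: [0.4644, 0.2148, 0.1589]
tool_rot: [0.746, 0.666, 0.003, 0.001]
ft_force: [-0.6, -0.4, -0.9]
grip_width: 0.0558
grasp_force: 0.0
```

Run:
```python
from h import *
o=get_obs();print(o["eef_pos"],o["ft_force"],o["grip_width"])
C=cam("wrist");P=cloud(C);z=P[...,2]
cv2.imwrite("pics/h.png",C["im"])
k=(z>.06)&(z<.095)&(np.hypot(P[...,0]-.4644,P[...,1]-.2141)<.016);uv=np.argwhere(k)[:,::-1]
print("knob",cv2.minEnclosingCircle(plane(C,uv,.074)[:,:2].astype(np.float32)),np.percentile(z[k],[5,50,95]),k.sum())
T=cam("top");Q=cloud(T);zz=Q[...,2];t=(zz>.02)&(abs(Q[...,0]-.40)<.05)&(abs(Q[...,1]+.156)<.06)
print("box",np.median(Q[t],0),np.std(zz[t]))
```

```text
[0.46441014 0.21481836 0.15891145] [-0.55501241 -0.38341884 -0.93925067] 0.05579889993110368
knob ((0.46355655789375305, 0.2176525890827179), 0.014272729866206646) [0.06497675 0.07121749 0.07277337] 1079
box [ 0.41324925 -0.16448805  0.3518915 ] 0.16079238538177487
```

View pics/h.png

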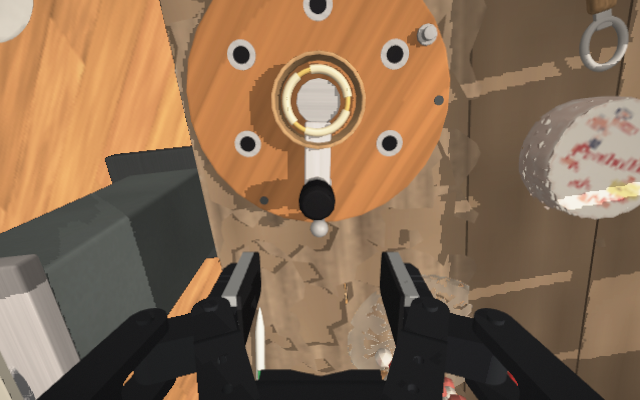

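The knob at (318,199) sits beside the ball post at (320,229). Its top reads 71.2 to 72.8 mm, the same as when pinned at home, so the pin is fully home. The bangle is in its dish. The arm is clear and the box was verified earlier and not touched since. Handing in.

```bash
python3 -c "
from workcell import order
print(order.job_done())"
```

```text
the job is handed in; nothing more can be done
None
```

I handed the job in: the gift box stands on the count pad, the arm is locked by the tall post with the pin home, and the bangle is in its dish. The verdict isn't shown, and my last look at the box was right after I released it.

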